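# Single-speed hubs: stand them in the block, fit spacers and sprockets

## Task

We are turning these wheels into single-speeds: lift every rear hub (the ones with a splined freehub body on top) up and off its double-prong hook and stand it in a hole of the wooden hub block, freehub up, with its lower flange down flat on the block. Each of them also gets one spacer ring out of the parts bowl, slipped over its freehub body fully down on the shoulder, and on top of the spacer one sprocket off the wooden spindle, down flat on the spacer. Leave the front hub hanging, spare spacers in the bowl and spare sprockets on the spindle, and do not disturb the other things on the bench.

Things in the scene. Friction and masses are not known exactly. Their poses are not given: they have to be found in the camera images.
- hub1: rear hub, bare metal, 140 mm; origin: centre of its lower end, z up its axis. Diameters by height: 0-12 end cap 20; 12-30 disc mount 35 (lower edge bevelled 3 to 31); 30-34 lower flange 58; 34-80 barrel 32; 80-84 upper flange 58; 84-92 shoulder 42; 92-128 freehub body 34 (top edge bevelled 3.5 to 27), to grip; 128-140 end cap 20. 0.25-0.4 kg. Hangs upright by its upper flange. None if absent
- hub2: another rear hub, the same in every size as hub1, origin and axes alike; None if absent from this start
- hub3: another rear hub, the same in every size as hub1, origin and axes alike; None if absent from this start
- spacer1: aluminium spacer ring, outer dia 48, bore dia 37, 15 mm tall, alike on both faces, 40 g; at first flat in the bowl. Origin: centre of its underside, z up. It drops over a freehub body (dia 34) and rests on the hub's shoulder, its origin then 92 mm above the hub's origin. All spacers are alike
- spacer2: aluminium spacer ring, outer dia 48, bore dia 37, 15 mm tall, alike on both faces, 40 g; at first flat in the bowl. Origin: centre of its underside, z up. It drops over a freehub body (dia 34) and rests on the hub's shoulder, its origin then 92 mm above the hub's origin. All spacers are alike
- spacer3: aluminium spacer ring, outer dia 48, bore dia 37, 15 mm tall, alike on both faces, 40 g; at first flat in the bowl. Origin: centre of its underside, z up. It drops over a freehub body (dia 34) and rests on the hub's shoulder, its origin then 92 mm above the hub's origin. All spacers are alike
- front_hub: front hub, 100 mm long, no freehub: both ends have a plain dia 20 end cap, flanges dia 54 mm. It hangs on one of the four hooks and stays there. Origin: centre of its lower end (116 mm above the bench), z up
- rack: fixed hub rack: blue perforated strip (top at 202 mm, 60 mm behind the hubs) on two posts 430 mm apart. Origin: on the bench midway under the hooks; y along the row, -x out of the hooks, towards the robot. Four hooks at y = -157.5, -52.5, 52.5, 157.5 mm, described at hook1
- hook1 (a point): centre of the hook at rack y = -157.5 mm, level with the prongs' upper side (190 mm above the bench), axes as the rack. Each hook: two prongs dia 6, 22 mm either side of centre, tips turned up 14 mm at x = -30 mm. A hub hangs at x = 0 by its upper flange. To free it raise it 18 to 38 mm (higher, its lower flange meets the prongs), then draw it along -x 60 mm or more
- sprocket1: steel sprocket: round boss dia 46, 12 mm tall, bore dia 37, with a toothed disc dia 61 round its foot (1.5 to 4.5 mm up); grip the boss above the disc. 60 g. Origin: centre of its underside, z up. At first one of three stacked on the spindle. Over a freehub, on top of a spacer, its origin is 107 mm above the hub's origin. All three are alike
- sprocket2: steel sprocket: round boss dia 46, 12 mm tall, bore dia 37, with a toothed disc dia 61 round its foot (1.5 to 4.5 mm up); grip the boss above the disc. 60 g. Origin: centre of its underside, z up. At first one of three stacked on the spindle. Over a freehub, on top of a spacer, its origin is 107 mm above the hub's origin. All three are alike
- sprocket3: steel sprocket: round boss dia 46, 12 mm tall, bore dia 37, with a toothed disc dia 61 round its foot (1.5 to 4.5 mm up); grip the boss above the disc. 60 g. Origin: centre of its underside, z up. At first one of three stacked on the spindle. Over a freehub, on top of a spacer, its origin is 107 mm above the hub's origin. All three are alike
- spindle: fixed wooden sprocket spindle: round foot dia 80, 10 mm thick, with an upright dowel dia 25 to 62 mm above the bench. Origin: centre of the foot's underside
- bowl: fixed round blue steel parts bowl, flat floor dia 170 mm at 4 mm above the bench, sloping wall up to a rim of dia 216 mm at 36 mm. Origin: centre of its underside
- block: fixed wooden hub block 90 x 285 x 40 mm, its long side along its y axis; origin: centre of its underside. Three round through holes dia 39 mm, 95 mm apart in a row along y, one mid-length
- seat1 (a point): centre of the mouth of the block's hole 1 (on its top, 40 mm above the bench), z up. A hub stands in it with its lower flange on the block, its origin then 30 mm below this point
- seat2 (a point): centre of the mouth of the block's hole 2 (on its top, 40 mm above the bench), z up. A hub stands in it with its lower flange on the block, its origin then 30 mm below this point
- seat3 (a point): centre of the mouth of the block's hole 3 (on its top, 40 mm above the bench), z up. A hub stands in it with its lower flange on the block, its origin then 30 mm below this point
- lube: lubricant bottle, dia 48, 130 mm tall, standing on the left as the robot sees it; bystander. Origin: centre of its underside
- grease: grease jar, dia 72, 70 mm tall, standing at the far right; bystander. Origin: centre of its underside
- tape: roll of tape, dia 68, 22 mm tall, lying under the hooks; bystander. Origin: centre of its underside
- pedal: bicycle pedal 90 x 65 x 18 mm lying at the far left; bystander. Origin under its centre
- mallet: mallet lying on the right; bystander. Origin under its middle
- screwdriver: screwdriver lying at the near left; bystander. Origin under its middle

How it is judged:
At the end, for the whole second after the job is handed in: Every rear hub stands in a block hole (within 6 mm, lower flange within 4 mm of the block, tilt < 0.08 rad) with a spacer down on its shoulder and a sprocket on that (height +3/-4 mm, 5 mm sideways); spare spacers in the bowl, spare sprockets on the spindle; front hub moved < 3 cm; all at rest (((horizontal distance between hub1 and seat1 below 0.006 m and z of hub1 in the frame of seat1 below -0.026 m and angle between hub1's own z axis and vertical below 0.08 rad) or (horizontal distance between hub1 and seat2 below 0.006 m and z of hub1 in the frame of seat2 below -0.026 m and angle between hub1's own z axis and vertical below 0.08 rad) or (horizontal distance between hub1 and seat3 below 0.006 m and z of hub1 in the frame of seat3 below -0.026 m and angle between hub1's own z axis and vertical below 0.08 rad)) and ((horizontal distance between hub2 and seat1 below 0.006 m and z of hub2 in the frame of seat1 below -0.026 m and angle between hub2's own z axis and vertical below 0.08 rad) or (horizontal distance between hub2 and seat2 below 0.006 m and z of hub2 in the frame of seat2 below -0.026 m and angle between hub2's own z axis and vertical below 0.08 rad) or (horizontal distance between hub2 and seat3 below 0.006 m and z of hub2 in the frame of seat3 below -0.026 m and angle between hub2's own z axis and vertical below 0.08 rad)) and ((horizontal distance between hub3 and seat1 below 0.006 m and z of hub3 in the frame of seat1 below -0.026 m and angle between hub3's own z axis and vertical below 0.08 rad) or (horizontal distance between hub3 and seat2 below 0.006 m and z of hub3 in the frame of seat2 below -0.026 m and angle between hub3's own z axis and vertical below 0.08 rad) or (horizontal distance between hub3 and seat3 below 0.006 m and z of hub3 in the frame of seat3 below -0.026 m and angle between hub3's own z axis and vertical below 0.08 rad)) and ((z of spacer1 in the frame of hub1 between 0.088 and 0.095 m and x of spacer1 in the frame of hub1 between -0.005 and 0.005 m and y of spacer1 in the frame of hub1 between -0.005 and 0.005 m) or (z of spacer2 in the frame of hub1 between 0.088 and 0.095 m and x of spacer2 in the frame of hub1 between -0.005 and 0.005 m and y of spacer2 in the frame of hub1 between -0.005 and 0.005 m) or (z of spacer3 in the frame of hub1 between 0.088 and 0.095 m and x of spacer3 in the frame of hub1 between -0.005 and 0.005 m and y of spacer3 in the frame of hub1 between -0.005 and 0.005 m)) and ((z of spacer1 in the frame of hub2 between 0.088 and 0.095 m and x of spacer1 in the frame of hub2 between -0.005 and 0.005 m and y of spacer1 in the frame of hub2 between -0.005 and 0.005 m) or (z of spacer2 in the frame of hub2 between 0.088 and 0.095 m and x of spacer2 in the frame of hub2 between -0.005 and 0.005 m and y of spacer2 in the frame of hub2 between -0.005 and 0.005 m) or (z of spacer3 in the frame of hub2 between 0.088 and 0.095 m and x of spacer3 in the frame of hub2 between -0.005 and 0.005 m and y of spacer3 in the frame of hub2 between -0.005 and 0.005 m)) and ((z of spacer1 in the frame of hub3 between 0.088 and 0.095 m and x of spacer1 in the frame of hub3 between -0.005 and 0.005 m and y of spacer1 in the frame of hub3 between -0.005 and 0.005 m) or (z of spacer2 in the frame of hub3 between 0.088 and 0.095 m and x of spacer2 in the frame of hub3 between -0.005 and 0.005 m and y of spacer2 in the frame of hub3 between -0.005 and 0.005 m) or (z of spacer3 in the frame of hub3 between 0.088 and 0.095 m and x of spacer3 in the frame of hub3 between -0.005 and 0.005 m and y of spacer3 in the frame of hub3 between -0.005 and 0.005 m)) and ((z of sprocket1 in the frame of hub1 between 0.103 and 0.11 m and x of sprocket1 in the frame of hub1 between -0.005 and 0.005 m and y of sprocket1 in the frame of hub1 between -0.005 and 0.005 m) or (z of sprocket2 in the frame of hub1 between 0.103 and 0.11 m and x of sprocket2 in the frame of hub1 between -0.005 and 0.005 m and y of sprocket2 in the frame of hub1 between -0.005 and 0.005 m) or (z of sprocket3 in the frame of hub1 between 0.103 and 0.11 m and x of sprocket3 in the frame of hub1 between -0.005 and 0.005 m and y of sprocket3 in the frame of hub1 between -0.005 and 0.005 m)) and ((z of sprocket1 in the frame of hub2 between 0.103 and 0.11 m and x of sprocket1 in the frame of hub2 between -0.005 and 0.005 m and y of sprocket1 in the frame of hub2 between -0.005 and 0.005 m) or (z of sprocket2 in the frame of hub2 between 0.103 and 0.11 m and x of sprocket2 in the frame of hub2 between -0.005 and 0.005 m and y of sprocket2 in the frame of hub2 between -0.005 and 0.005 m) or (z of sprocket3 in the frame of hub2 between 0.103 and 0.11 m and x of sprocket3 in the frame of hub2 between -0.005 and 0.005 m and y of sprocket3 in the frame of hub2 between -0.005 and 0.005 m)) and ((z of sprocket1 in the frame of hub3 between 0.103 and 0.11 m and x of sprocket1 in the frame of hub3 between -0.005 and 0.005 m and y of sprocket1 in the frame of hub3 between -0.005 and 0.005 m) or (z of sprocket2 in the frame of hub3 between 0.103 and 0.11 m and x of sprocket2 in the frame of hub3 between -0.005 and 0.005 m and y of sprocket2 in the frame of hub3 between -0.005 and 0.005 m) or (z of sprocket3 in the frame of hub3 between 0.103 and 0.11 m and x of sprocket3 in the frame of hub3 between -0.005 and 0.005 m and y of sprocket3 in the frame of hub3 between -0.005 and 0.005 m)) and ((horizontal distance between spacer1 and bowl below 0.1 m and height (world z) of spacer1 below 0.03 m) or height (world z) of spacer1 between 0.094 and 0.112 m) and ((horizontal distance between spacer2 and bowl below 0.1 m and height (world z) of spacer2 below 0.03 m) or height (world z) of spacer2 between 0.094 and 0.112 m) and ((horizontal distance between spacer3 and bowl below 0.1 m and height (world z) of spacer3 below 0.03 m) or height (world z) of spacer3 between 0.094 and 0.112 m) and ((horizontal distance between sprocket1 and spindle below 0.012 m and height (world z) of sprocket1 below 0.045 m) or height (world z) of sprocket1 between 0.109 and 0.127 m) and ((horizontal distance between sprocket2 and spindle below 0.012 m and height (world z) of sprocket2 below 0.045 m) or height (world z) of sprocket2 between 0.109 and 0.127 m) and ((horizontal distance between sprocket3 and spindle below 0.012 m and height (world z) of sprocket3 below 0.045 m) or height (world z) of sprocket3 between 0.109 and 0.127 m) and linear speed of each of hub1, hub2, hub3, spacer1, spacer2, spacer3, sprocket1, sprocket2, sprocket3 below 0.02 m/s and distance of front_hub from where it was at the start of the episode below 0.03 m); the robot touches nothing.
It fails at once if the front hub is knocked off its hook or carried away (moved over 3 cm) (distance of front_hub from where it was at the start of the episode above 0.03 m).
It fails at once if a rear hub is dropped on its side (tilt over 1 rad) (angle between any of hub1, hub2, hub3's own z axis and vertical above 1 rad).
It fails at once if a bystander on the bench is shoved more than 4 cm (distance of any of lube, grease, tape, pedal, mallet, screwdriver from where it was at the start of the episode above 0.04 m).
Of hub1, hub2, hub3 only 2 to 3 are there at a start; the rules pass over those that are not, and their reading is None.
At some moment in a run one of spacer1, spacer2, spacer3 may be knocked a few centimetres aside while the robot is not near it.
It also fails if it takes over 210 s, if anything falls off the work surface, if the arm or the gripper's body presses on something with over 40 N, if the wrist force passes 120 N, or if a joint passes its speed limit or range.

## Robot

A 7-joint arm with a two-finger parallel gripper is mounted at the origin on the work surface. World frame = base frame: x ahead of the robot, y to its left, z up, the work surface at z = 0. Lengths are in m, angles in rad, forces in N, time in s.
With the tool pointing down it reaches from about 0.425 to 0.825 m from the base axis. Payload 3.6 kg.
Tool frame: the origin (TCP) lies between the finger pads; the fingertips stand r.tip_reach ahead of it and the grasp point (between the pads) lies 3 mm ahead of it (r.tip_reach is the distance from the TCP to the fingertips, in m); z points along the fingers, y is the line along which they close (so a half turn about z gives the same grasp; the last joint's range is limited). The gripper opens to 93 mm and grips with 3 to 60 N. Pads are 15 mm wide; open, the fingers measure 128 mm over their backs; the gripper's body (75 mm by 188 mm) begins 65 mm behind the grasp point.
Start: joints at [-1.181, 0.615, -0.013, 1.423, 0.008, 1.103, -0.04], TCP at [0.263, 0.594, 0.241] pointing down, gripper open.
Joint ranges: [-3.12, 3.12], [-0.3, 2.06], [-1.34, 1.32], [0.26, 2.42], [-1.36, 4.5], [0.01, 1.98], [-2.84, 2.84]. Speed limits (rad/s): [2.79, 2.79, 3.14, 3.14, 3.14, 3.14, 3.14].

## Interface

Orientations are given as a rotation vector (axis times angle).
In Python, from plant import r gives the robot as it stands. Calls block until the motion is done:
- r.move_to(position, orientation): joint-space move of the TCP to a pose.
- r.servo_line(position, frame=None, vel=0.15, f_stop=None): straight line of the TCP; frame=None keeps the orientation; vel is the mean speed in m/s. With f_stop (N) it stops when the force on the tool has changed by that much, and returns True; else False.
- r.move_joints(angles): joint-space move.
- r.move_gripper(opening, newtons=None): finger opening in m; newtons is the grip in N (None keeps the last); returns when the fingers have stopped.
- r.dwell(seconds).
- r.solve_ik(position, orientation): joint angles nearest the present ones, or None.
- r.sense(): the state.
- r.snapshot(name): name is "side" or "top" or "wrist"; returns a dict with "frame" (480x640x3 uint8, red, green, blue), "fov_y" (degrees; the focal length in pixels is half the picture's height over the tangent of half this angle, whatever the lens; pixels are square), "cx", "cy" (the principal point, pixels), "T" (4x4, takes a point from camera to world coordinates). Camera axes: x right, y up, looking along -z (the intrinsics and any distortion apply to the point x, -y, -z); pixel columns grow to the right and rows downward; lengths in m; the calibration is good to about 2 mm. A picture is of the moment at which its call begins. There is no depth.
A pose or a line that the arm cannot do raises r.PlanningError and nothing moves.
- r.close_job(): hands the job in; it is judged then, once.
The state is a dict: "t": time; "q": joint angles; "joint_velocities": joint speeds; "effort": joint torques, N m; "tool_pos": TCP position; "tcp_rot": TCP orientation; "ft_force": force on the tool from outside, world axes, zero at the start; "torque": the same for the moment, N m; "finger_gap": finger opening in m; "grip_force": force on a finger pad.
Only numpy, scipy, OpenCV 4.12 (cv2) and the standard library are available. Lean on these libraries where they do the work, as an engineer would, in place of code of your own. Each camera call takes 0.05 s, during which the arm holds its last target. There are 200 camera calls.

## Working session

There is one attempt and no reset: what is moved stays moved. The work goes in short steps, each a Python script; the robot and the scene stay as the last script left them, time stands still between calls to the robot, and variables do not carry over. Pictures are saved under pics/ and viewed, at most 14 in all, crops included, and the job is handed in when it is done.

```bash
ls; mkdir -p pics; python3 - <<'E'
from plant import r
import cv2
for n in("side","top","wrist"):
    s=r.snapshot(n); cv2.imwrite(f"pics/{n}0.png",s["frame"][:,:,::-1])
    print(n,{k:v for k,v in s.items() if k!="frame"})
s=r.sense();print(s, r.tip_reach)
E
```

```text
pics
plant.py
side {'fov_y': 42.106604238951675, 'cx': 316.9219726316254, 'cy': 237.72522546280632, 'T': array([[-0.74260179,  0.42647449, -0.51639335, -0.21917625],
       [-0.66935557, -0.49849881,  0.5508739 ,  0.77459359],
       [-0.0224878 ,  0.75473071,  0.65564919,  1.08495162],
       [ 0.        ,  0.        ,  0.        ,  1.        ]])}
top {'fov_y': 47.74781184496426, 'cx': 318.1608150986218, 'cy': 233.48173337866547, 'T': array([[-3.48730750e-03,  9.76358730e-01, -2.16128363e-01,
         1.93720842e-01],
       [-9.99984248e-01, -4.35540324e-03, -3.54041182e-03,
         1.51702860e-05],
       [-4.39803816e-03,  2.16112612e-01,  9.76358539e-01,
         1.56397140e+00],
       [ 0.00000000e+00,  0.00000000e+00,  0.00000000e+00,
         1.00000000e+00]])}
wrist {'fov_y': 61.7136241906957, 'cx': 323.67089429928734, 'cy': 245.10055919912384, 'T': array([[ 0.40476954, -0.87874923, -0.25290591,  0.19171281],
       [ 0.91441673,  0.38840158,  0.1139572 ,  0.62484228],
       [-0.00191075, -0.2773878 ,  0.96075614,  0.38372457],
       [ 0.        ,  0.        ,  0.        ,  1.        ]])}
{'t': 0.15, 'q': array([-1.18053537,  0.6157148 , -0.01265169,  1.42451464,  0.00809648,
        1.10336533, -0.04040676]), 'joint_velocities': array([ 0.00049063, -0.00262641, -0.00188401, -0.00540636,  0.00175156,
       -0.00092939,  0.00194785]), 'effort': array([ 9.79950564e-04, -4.59347498e+01,  2.09697462e-01, -1.65941852e+01,
       -6.10448560e-02,  1.81731029e-02,  1.44197684e-04]), 'tool_pos': array([0.26286582, 0.593876  , 0.23974097]), 'tcp_rot': array([-6.49704413e-01, -3.07325537e+00,  2.99833463e-03]), 'ft_force': array([-0.1669578 , -0.05779643, -1.34190011]), 'torque': array([ 0.04556079, -0.08119196, -0.00604985]), 'grip_force': 0.0, 'finger_gap': 0.09285832440108818} 0.022
```

View pics/top0.png

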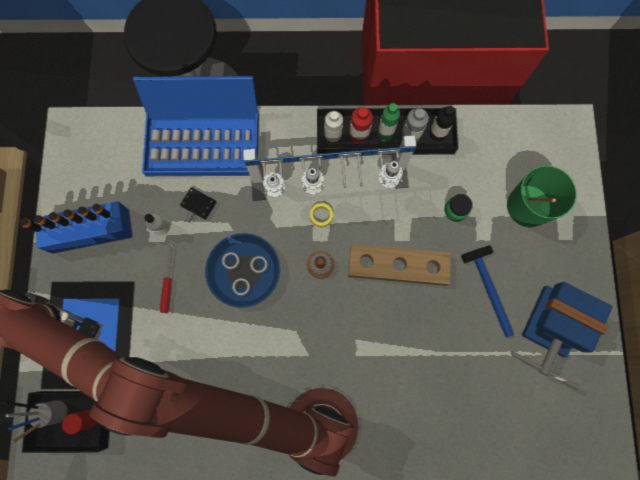

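View pics/side0.png

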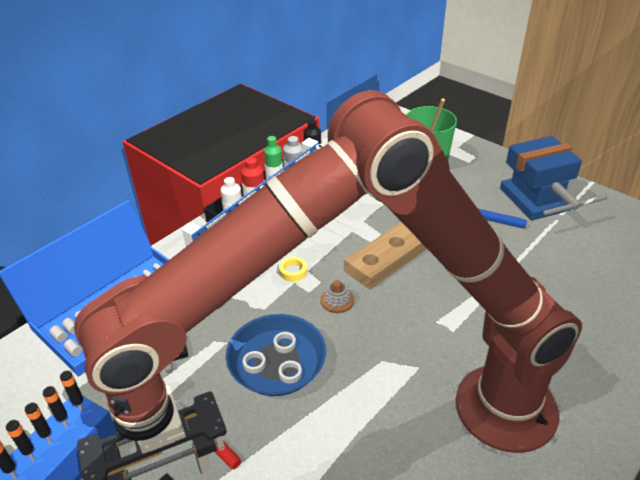

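The top view shows hubs on three hooks near (273,184), (312,178) and (391,172), and one hook empty near (352,170). It also shows the bowl with three spacers (231,261), (259,265), (241,287), the spindle (320,264) and the block (400,265). Next I'll enlarge these areas.

```bash
python3 - <<'E'
import cv2
i=cv2.imread("pics/top0.png")
cv2.imwrite("pics/c1.png",cv2.resize(i[135:215,240:420],None,fx=4.4,fy=4.4,interpolation=cv2.INTER_CUBIC))
cv2.imwrite("pics/c2.png",cv2.resize(i[225:315,200:460],None,fx=3,fy=3,interpolation=cv2.INTER_CUBIC))
E
```

```text
(no output)
```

View pics/c1.png

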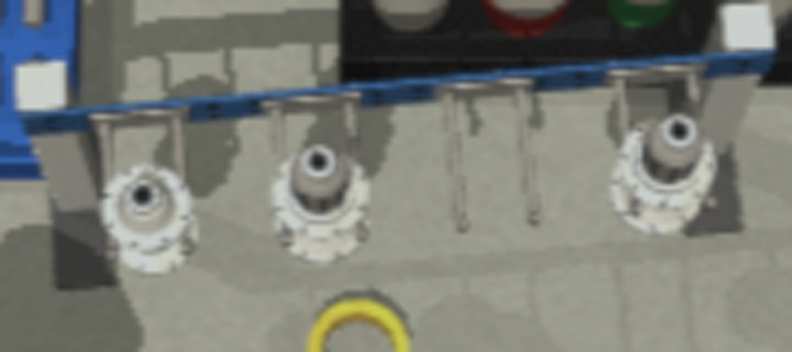

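View pics/c2.png

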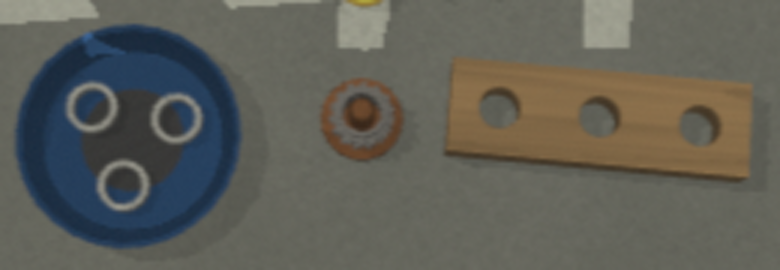

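The crops show the front hub on the left hook. The rear hubs are on hook 2, top at crop 1 (318,160), and hook 4, top at (679,130). In crop 2 the holes are at (499,107), (600,117) and (699,126), the dowel top at (362,110), and the spacers at (92,108), (177,119) and (123,185).

```bash
cat > h.py <<'E'
import numpy as np, cv2
from plant import r
from scipy.spatial.transform import Rotation as R
def rays(s,uv):
    f=240/np.tan(np.radians(s["fov_y"])/2); uv=np.atleast_2d(uv).astype(float)
    d=np.c_[(uv[:,0]-s["cx"])/f,-(uv[:,1]-s["cy"])/f,-np.ones(len(uv))]
    return s["T"][:3,3], d@s["T"][:3,:3].T
def px2w(s,uv,z):
    o,d=rays(s,uv); return o+d*((np.atleast_1d(z)-o[2])/d[:,2])[:,None]
def w2px(s,P):
    f=240/np.tan(np.radians(s["fov_y"])/2); p=(np.atleast_2d(P)-s["T"][:3,3])@s["T"][:3,:3]
    return np.c_[s["cx"]-f*p[:,0]/p[:,2], s["cy"]+f*p[:,1]/p[:,2]]
def down(yaw):  # tool z down, tool y (closing line) at angle yaw+90deg: tool x along yaw
    c,s=np.cos(yaw),np.sin(yaw)
    return R.from_matrix(np.array([[c,s,0],[s,-c,0],[0,0,-1]])).as_rotvec()
E
python3 - <<'E'
from h import *
np.set_printoptions(precision=4,suppress=True)
s=r.snapshot("top")
c1=lambda u:(np.array(u)+.5)/4.4-.5+[240,135]
c2=lambda u:(np.array(u)+.5)/3-.5+[200,225]
print("hubs",px2w(s,c1([(318,160),(679,130),(142,193)]),[.25,.25,.216]))
p=px2w(s,c1([(42,83),(747,25)]),.2);print("posts",p)
print("holes",px2w(s,c2([(499,107),(600,117),(699,126)]),.04))
print("dowel",px2w(s,c2([(362,110)]),.062))
print("spacers",px2w(s,c2([(92,108),(177,119),(123,185)]),.019))
print("bowl",px2w(s,c2([(128,137)]),.03))
st=r.sense();T=s=r.snapshot("wrist")["T"]
M=R.from_rotvec(st["tcp_rot"]).as_matrix();print(M,M.T@(T[:3,3]-st["tool_pos"]),M.T@T[:3,:3])
E
```

```text
hubs [[ 0.6477  0.0202  0.25  ]
 [ 0.6649 -0.1893  0.25  ]
 [ 0.6394  0.125   0.216 ]]
posts [[ 0.7148  0.1881  0.2   ]
 [ 0.75   -0.2401  0.2   ]]
holes [[ 0.4522 -0.1303  0.04  ]
 [ 0.4422 -0.2258  0.04  ]
 [ 0.4332 -0.319   0.04  ]]
dowel [[ 0.4462 -0.0004  0.062 ]]
spacers [[0.4564 0.2596 0.019 ]
 [0.4454 0.1775 0.019 ]
 [0.382  0.2277 0.019 ]]
bowl [[0.4264 0.2225 0.03  ]]
[[-0.9144  0.4047 -0.0006]
 [ 0.4047  0.9144 -0.0015]
 [-0.     -0.0016 -1.    ]] [ 0.0776 -0.0007 -0.1441] [[-0.      0.9608  0.2773]
 [ 1.      0.0001 -0.0003]
 [-0.0004  0.2773 -0.9608]]
```

View pics/wrist0.png

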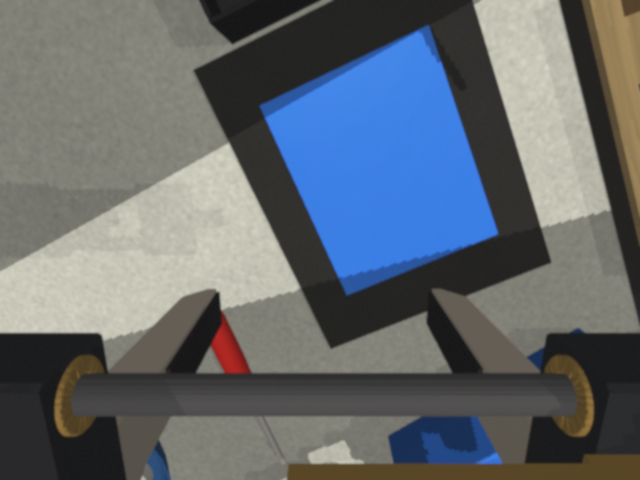

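The wrist picture shows the fingertips at about (215,300) and (432,300). The camera sits on the tool's +x side, tilted back toward the grasp point. Next I'll take close looks at the hubs, holes, spindle and bowl with the wrist camera, tiled into one picture.

```bash
cat > look.py <<'E'
from h import *
import pickle
a=.082; yaw=a+np.pi
s=r.sense(); r.servo_line([*s["tool_pos"][:2],.36],vel=.3)
V=[("A",[.648,.020,.25]),("D",[.665,-.189,.25]),("h3",[.433,-.319,.04]),("h1",[.452,-.130,.04]),("sp",[.446,0,.062]),("bowl",[.43,.222,.019])]
out=[];tiles=[]
for n,p in V:
    z=p[2]+(.11 if n!="bowl" else .16)
    q=r.solve_ik([p[0],p[1],z],down(yaw))
    print(n,q is not None)
    r.move_to([p[0],p[1],max(z,.2)],down(yaw)); r.dwell(.2)
    s=r.snapshot("wrist"); c=w2px(s,p)[0]
    u0,v0=int(np.clip(c[0]-133,0,640-266)),int(np.clip(c[1]-150,0,180))
    t=s["frame"][v0:v0+300,u0:u0+266,::-1]; tiles.append(t); out.append((n,s,u0,v0)); print(n,c,u0,v0,r.sense()["t"])
pickle.dump(out,open("v.pkl","wb"))
cv2.imwrite("pics/tiles.png",np.vstack([np.hstack(tiles[:3]),np.hstack(tiles[3:])]))
E
python3 look.py
```

```text
A True
A [322.85880609 251.57949853] 189 101 3.5
D True
D [319.50888264 250.07968423] 186 100 4.6
h3 True
h3 [323.88482678 230.72065027] 190 80 6.0333
h1 True
h1 [326.96388797 233.12693303] 193 83 7.0667
sp True
sp [326.65474865 240.23006723] 193 90 7.9
bowl True
bowl [326.69624632 225.86844647] 193 75 9.0417
```

View pics/tiles.png

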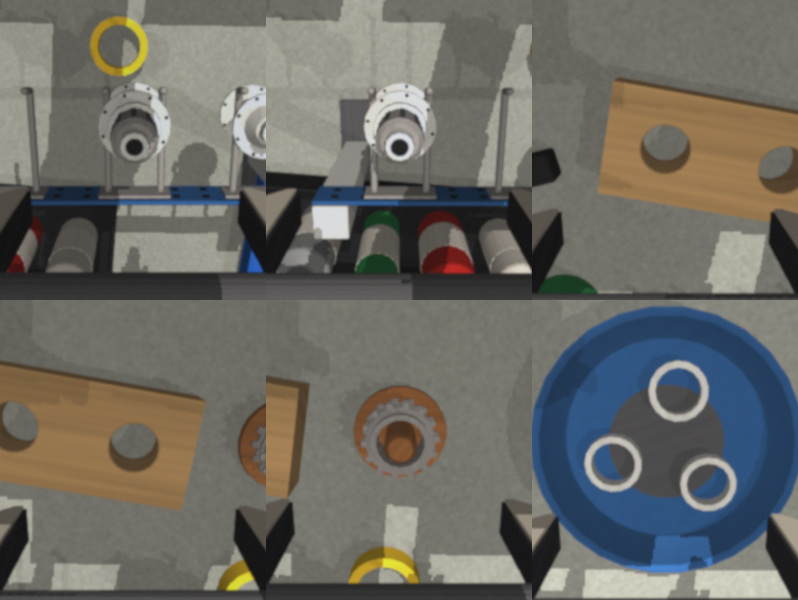

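The tiles show the hub end-cap bores at tile centre (134,148), the holes at (133,148) and the spindle likewise. All agree with the top-view estimates to within about 2 mm. I'll enlarge once for sub-millimetre readings.

```bash
python3 - <<'E'
import pickle,cv2,numpy as np
o={n:(s,u,v) for n,s,u,v in pickle.load(open("v.pkl","rb"))}
T=[]
for n in("A","D","h3","h1","sp"):
    s,u,v=o[n]; c=s["frame"][v+100:v+200,u+89:u+89+88,::-1]
    T.append(cv2.resize(c,None,fx=3,fy=3,interpolation=cv2.INTER_CUBIC))
T.append(np.zeros_like(T[0]))
cv2.imwrite("pics/z.png",np.vstack([np.hstack(T[:3]),np.hstack(T[3:])]))
E
```

```text
(no output)
```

View pics/z.png

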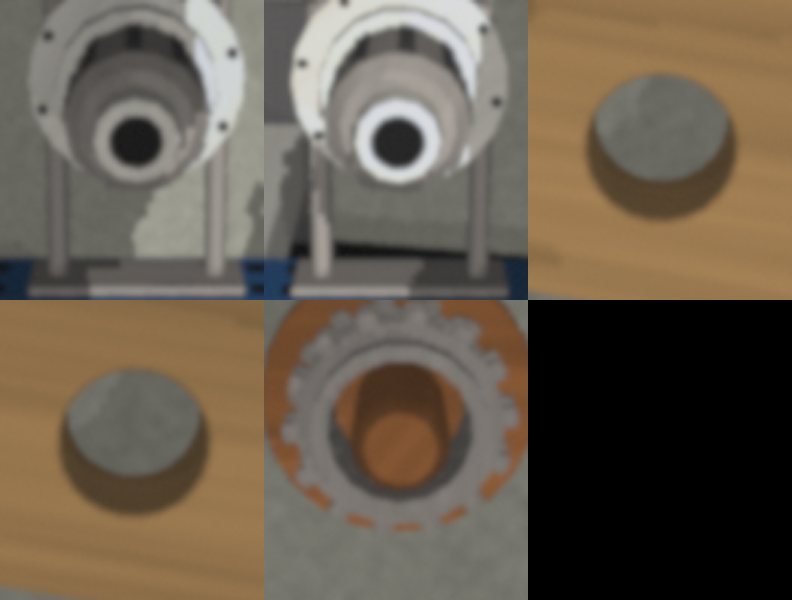

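The enlarged readings (x3 tiles) are: A (136,142), D (133,143), h3 mouth (133.5,146.5), h1 mouth (134.5,142.5), top sprocket bore (136,129) and dowel top (136,150).

```bash
python3 - <<'E'
from h import *
import pickle
np.set_printoptions(precision=4,suppress=True)
o={n:(s,u,v) for n,s,u,v in pickle.load(open("v.pkl","rb"))}
for n,p,z in[("A",(136,142),.25),("D",(133,143),.25),("h3",(133.5,146.5),.04),("h1",(134.5,142.5),.04),("sp",(136,129),.046),("sp",(136,150),.062)]:
    s,u,v=o[n]; print(n,px2w(s,(np.array(p)+.5)/3-.5+[u+89,v+100],z)[0])
s,u,v=o["bowl"];print(px2w(s,np.array([(146,90),(80,162),(176,183)])+[u,v],.019))
E
```

```text
A [0.6455 0.0199 0.25  ]
D [ 0.6631 -0.1895  0.25  ]
h3 [ 0.4313 -0.3197  0.04  ]
h1 [ 0.4497 -0.1306  0.04  ]
sp [0.4444 0.0002 0.046 ]
sp [0.4456 0.0002 0.062 ]
[[0.3796 0.2278 0.019 ]
 [0.4431 0.1779 0.019 ]
 [0.4552 0.2601 0.019 ]]
```

```bash
cat > grabhub.py <<'E'
import sys
from h import *
np.set_printoptions(precision=4,suppress=True)
a=.082; yaw=a+np.pi
def grab(p,name):
    r.move_gripper(.062)
    s=r.sense()["tool_pos"]
    if s[2]<.36: r.servo_line([*s[:2],.36],vel=.3)
    r.move_to([p[0],p[1],.36],down(yaw))
    print("stop",r.servo_line([p[0],p[1],.228],vel=.12,f_stop=8))
    r.move_gripper(.0,35); s=r.sense(); print(s["finger_gap"],s["grip_force"],s["ft_force"],s["tool_pos"])
    b=np.array([p[0],p[1],.228+.028]); r.servo_line(b,vel=.06); print(r.sense()["ft_force"],r.sense()["finger_gap"])
    b-=.1*np.array([np.cos(a),np.sin(a),0]); r.servo_line(b,vel=.12); r.dwell(.2)
    s=r.snapshot("wrist"); cv2.imwrite(f"pics/{name}.png",s["frame"][:,:,::-1])
    s=r.sense();print(s["tool_pos"],s["finger_gap"],s["t"],s["ft_force"])
P={"A":(.6455,.0199),"D":(.6631,-.1895)}
grab(P[sys.argv[1]],"g"+sys.argv[1])
E
python3 grabhub.py A
```

```text
stop False
0.03321820994321567 35.000152793836605 [0.6514 0.2749 0.874 ] [0.6456 0.0201 0.2282]
[ 0.16    0.5945 -3.8674] 0.03319350671229084
[0.5462 0.0117 0.2558] 0.03338118401956269 15.2417 [ 0.5401 -0.4755 -3.0685]
```

View pics/gA.png

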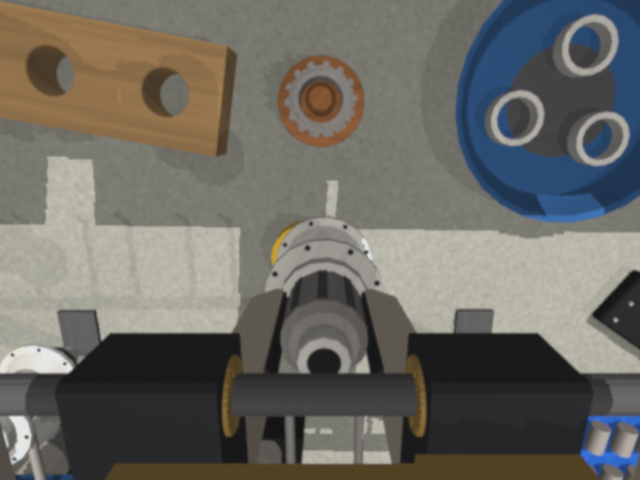

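The hub is held upright between the fingers. Its cap bore appears at about (324,361), and the hub on hook 4 is undisturbed at the lower left. I'll compare that with the prediction, then place it.

```bash
python3 - <<'E'
from h import *
np.set_printoptions(precision=4,suppress=True)
s=r.snapshot("wrist");t=r.sense()["tool_pos"]
print(w2px(s,[t+[0,0,.022],t-[0,0,.084]]), px2w(s,[(324,361)],t[2]+.022)-t)
# flange (r 29) outer ring at hub z=84 -> extremes
M=R.from_rotvec(r.sense()["tcp_rot"]).as_matrix()
for h,rr in((84,.029),(34,.029)):
    c=t+[0,0,(h-118)/1000]; print(h,w2px(s,[c+M[:,0]*rr,c-M[:,1]*rr,c+M[:,1]*rr]))
E
```

```text
[[324.7343 363.2492]
 [324.2447 264.1857]] [[-0.0009 -0.0003  0.022 ]]
84 [[324.446  239.5651]
 [263.9591 297.8748]
 [384.8568 297.8623]]
34 [[324.2666 216.7524]
 [275.855  264.1893]
 [372.6303 264.1821]]
```

```bash
cat > place.py <<'E'
import sys
from h import *
np.set_printoptions(precision=4,suppress=True)
yaw=.082+np.pi
H={"h1":(.4497,-.1306),"h3":(.4313,-.3197)}
p=H[sys.argv[1]]
z=r.sense()["tool_pos"][2]
r.servo_line([*p,z],vel=.2); r.servo_line([*p,.165],vel=.15); r.dwell(.2)
st=r.servo_line([*p,.126],vel=.04,f_stop=8); s=r.sense(); print(st,s["tool_pos"],s["ft_force"],s["t"])
E
cat > rel.py <<'E'
from h import *
np.set_printoptions(precision=4,suppress=True)
s=r.sense()["tool_pos"]
r.move_gripper(.062); r.dwell(.2); r.servo_line([*s[:2],.36],vel=.25)
E
python3 place.py h1
```

```text
True [ 0.4493 -0.1304  0.1281] [-0.0907  0.5206  4.4929] 18.1167
```

It seated at exactly the expected height. Next is the second hub.

```bash
python3 rel.py && python3 grabhub.py D && python3 place.py h3
```

```text
stop False
0.03307055703181298 35.00020352366846 [-0.588   0.2985  0.5309] [ 0.6631 -0.1893  0.2282]
[-0.4313  0.366  -3.8495] 0.03298103518536864
[ 0.5639 -0.1975  0.2558] 0.03356789536340392 25.1083 [-0.4679  0.0301 -2.89  ]
True [ 0.4309 -0.3194  0.1281] [-0.259   0.4986  5.3287] 27.975
```

Both are seated. I'll release, then look at the hubs and the bowl again from above.

```bash
python3 rel.py; python3 - <<'E'
from h import *
import pickle
yaw=.082+np.pi; T=[];out={}
for n,p,z in(("h3",[.431,-.319,.15],.26),("h1",[.4495,-.130,.15],.26),("bowl",[.43,.222,.019],.2)):
    if n=="bowl": r.move_to([p[0],p[1],.3],down(yaw))
    r.move_to([p[0],p[1],z],down(yaw)); r.dwell(.2)
    s=r.snapshot("wrist"); c=w2px(s,p)[0]
    u0,v0=int(np.clip(c[0]-133,0,374)),int(np.clip(c[1]-150,0,180))
    if n!="bowl": print(n,w2px(s,p)[0]-[u0,v0])
    T.append(cv2.resize(s["frame"][v0:v0+300,u0:u0+266,::-1],(266*2,600)) if n=="bowl" else s["frame"][v0:v0+300,u0:u0+266,::-1]); out[n]=(s,u0,v0)
pickle.dump(out,open("v2.pkl","wb"))
cv2.imwrite("pics/t2.png",np.hstack([np.vstack(T[:2]),T[2]]))
print(r.sense()["t"])
E
```

```text
h3 [133.2272594  150.05340497]
h1 [133.37682258 150.92108419]
33.7667
```

View pics/t2.png

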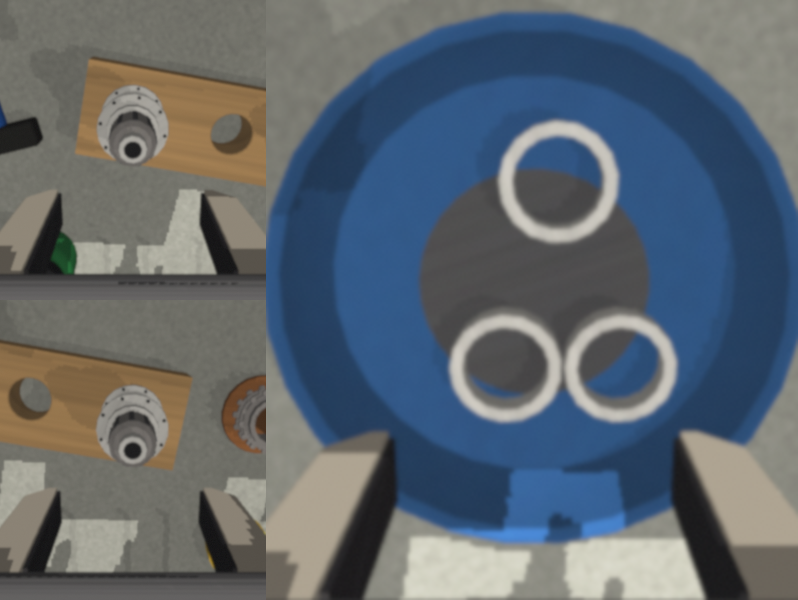

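Both hubs stand centred at about (133,150) and (133,151). One spacer has been knocked; they are now at enlarged-tile positions (558,182), (506,368) and (621,368). I'll take the lone one first.

```bash
cat > pp.py <<'E'
from h import *
np.set_printoptions(precision=4,suppress=True)
HUB={"h1":(.4493,-.1304),"h3":(.4309,-.3194)}
def pick(p,zt,yaw,f,tag):
    t=r.sense()["tool_pos"]
    if t[2]<.22: r.servo_line([*t[:2],.24],vel=.3)
    r.move_gripper(.060)
    r.move_to([p[0],p[1],.2],down(yaw)); r.servo_line([p[0],p[1],zt+.03],vel=.2); 
    print(tag,"hit",r.servo_line([p[0],p[1],zt],vel=.05,f_stop=8))
    r.move_gripper(0,f); s=r.sense(); print(s["finger_gap"],s["grip_force"],s["tool_pos"])
    z=s["tool_pos"][2]; r.servo_line([p[0],p[1],.24],vel=.15); print(r.sense()["finger_gap"],r.sense()["t"]); return z
def put(h,zgoal,yaw,snap=None):
    p=HUB[h]; r.move_to([*p,.24],down(yaw)); r.servo_line([*p,zgoal+.05],vel=.15); r.dwell(.15)
    if snap:
        s=r.snapshot("wrist"); cv2.imwrite(snap,s["frame"][:,:,::-1])
    st=r.servo_line([*p,zgoal-.003],vel=.04,f_stop=6); s=r.sense(); print("put",st,s["tool_pos"]-[0,0,zgoal],s["ft_force"],s["t"])
    return s["tool_pos"][2]-zgoal
def release():
    t=r.sense()["tool_pos"]; r.move_gripper(.060); r.dwell(.15); r.servo_line([*t[:2],.25],vel=.25)
E
python3 - <<'E'
from pp import *
import pickle
s,u,v=pickle.load(open("v2.pkl","rb"))["bowl"]
P=px2w(s,np.array([(146,91),(120,184),(177.5,184)])+[u,v],.019);print(P)
np.save("sp.npy",P)
yaw=.082+np.pi
z=pick(P[0],.029,yaw,15,"spacer")
e=put("h1",.102+z-.004,yaw)
if abs(e)<.004: release()
E
```

```text
[[0.3806 0.2282 0.019 ]
 [0.4603 0.213  0.019 ]
 [0.4563 0.2621 0.019 ]]
spacer hit False
0.048461335557890534 15.00015924917534 [0.3807 0.2283 0.0292]
0.04865279834551518 38.225
put True [ 0.4492 -0.1304 -0.0001] [-0.1075  0.0839  4.9518] 41.4583
```

```bash
python3 - <<'E'
from pp import *
P=np.load("sp.npy"); yaw=1.16+np.pi
r.move_to([.44,.23,.24],down(yaw-1.08)); r.dwell(.1)
s=r.snapshot("wrist");cv2.imwrite("pics/b2.png",np.hstack([s["frame"][100:400,180:480,::-1]]))
print(w2px(s,P)-[180,100])
print([r.solve_ik([*P[2][:2],.029],down(y)) for y in(yaw,yaw-np.pi)],r.sense()["t"])
print([r.solve_ik([.4309,-.3194,.13],down(y)) is not None for y in(yaw,yaw-np.pi)])
E
```

```text
[[149.3488  50.0826]
 [126.4958 135.6238]
 [178.8248 135.4182]]
[array([-0.6236,  0.7385,  0.0934,  1.9738, -0.1494,  0.4357,  2.312 ]), array([-1.002 ,  0.8627,  0.7176,  1.9855, -0.9402,  0.6668, -0.0743])] 44.2
[True, True]
```

View pics/b2.png

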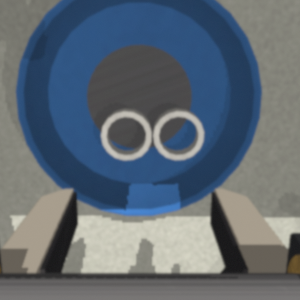

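The two spacers are unchanged at (126,135) and (179,135), matching the prediction. I'll pick the right one.

```bash
python3 - <<'E'
from pp import *
P=np.load("sp.npy"); yaw=1.16+np.pi
z=pick(P[2],.029,yaw,15,"spacer")
e=put("h3",.102+z-.004,yaw)
if abs(e)<.004: release()
yaw=.082+np.pi
S=(.4444,.0002)
z=pick(S,.0615,yaw,15,"sprocket")
e=put("h1",.117+z-.034,yaw,"pics/s1.png")
if abs(e)<.004: release()
E
```

```text
spacer hit False
0.04656093673794241 14.818392992019653 [0.4565 0.2621 0.0293]
0.04659133155081053 48.8333
put True [ 0.4308 -0.3193 -0.0001] [-0.3824 -0.0973  3.1388] 52.7917
sprocket hit False
0.0439803066816663 14.873437328642467 [0.4446 0.0002 0.0617]
0.04461904240427385 58.9
put True [ 0.4492 -0.1304 -0.    ] [-0.6449  0.4397  5.5696] 61.2833
```

```bash
python3 - <<'E'
from pp import *
import pickle
yaw=.082+np.pi; T=[];out={}
for n,p,z in(("h3",[.431,-.319,.117],.26),("h1",[.4495,-.130,.129],.26),("sp",[.446,0,.034],.2)):
    r.move_to([p[0],p[1],.27],down(yaw)); r.servo_line([p[0],p[1],z],vel=.2);r.dwell(.2)
    s=r.snapshot("wrist"); c=w2px(s,p)[0]; u0,v0=int(c[0]-66),int(c[1]-75)
    print(n,3*(w2px(s,p)[0]-[u0,v0]),u0,v0); out[n]=(s,u0,v0)
    k=cv2.resize(s["frame"][v0:v0+150,u0:u0+133,::-1],None,fx=2,fy=3 if 0 else 2); T.append(k)
pickle.dump(out,open("v3.pkl","wb")); cv2.imwrite("pics/t3.png",np.hstack(T)); print(r.sense()["t"])
E
```

```text
h3 [199.0636 227.3091] 257 162
h1 [200.9928 227.2149] 258 167
sp [199.1173 227.8349] 258 153
66.425
```

View pics/t3.png

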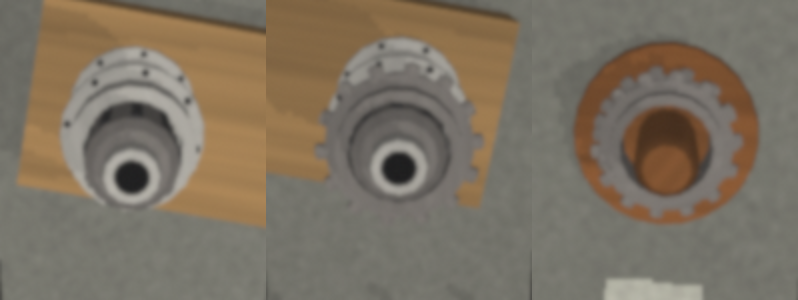

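Sprocket 1 is concentric on hub h1, around (398,168). The spacer on h3 is concentric too. The next sprocket's toothed disc is centred near (667,143) and its bore near (667,149).

```bash
python3 - <<'E'
from pp import *
import pickle
s,u,v=pickle.load(open("v3.pkl","rb"))["sp"]
Q=px2w(s,np.array([(135,143),(135,149)])/2+[u,v],[.0265,.034]);print(Q)
S=Q[:,:2].mean(0)
yaw=.082+np.pi
z=pick(S,.0495,yaw,15,"sprocket")
e=put("h3",.117+z-.022,yaw,"pics/s2.png")
if abs(e)<.004: release()
T=[]
for n,p,zz in(("h3",[.431,-.319,.129],.26),("h1",[.4495,-.130,.129],.26),("sp",[.446,0,.022],.2)):
    r.move_to([p[0],p[1],.27],down(yaw)); r.servo_line([p[0],p[1],zz],vel=.2);r.dwell(.2)
    s=r.snapshot("wrist"); c=w2px(s,p)[0]; u0,v0=int(c[0]-66),int(c[1]-75)
    T.append(cv2.resize(s["frame"][v0:v0+150,u0:u0+133,::-1],None,fx=2,fy=2))
r.servo_line([.446,0,.3],vel=.2)
t=r.snapshot("top")["frame"][125:325,190:500,::-1]
b=cv2.resize(t,(465,300)); b=np.hstack([b,np.zeros((300,798-465,3),np.uint8)])
cv2.imwrite("pics/t4.png",np.vstack([np.hstack(T),b])); print(r.sense()["t"])
E
```

```text
[[0.4441 0.0008 0.0265]
 [0.4447 0.0008 0.034 ]]
sprocket hit False
0.0460877878384937 15.000109816901386 [0.4446 0.0008 0.0497]
0.04618523793389544 70.525
put True [ 0.4307 -0.3194 -0.    ] [-1.4771  0.704   4.0934] 73.5417
78.825
```

View pics/t4.png

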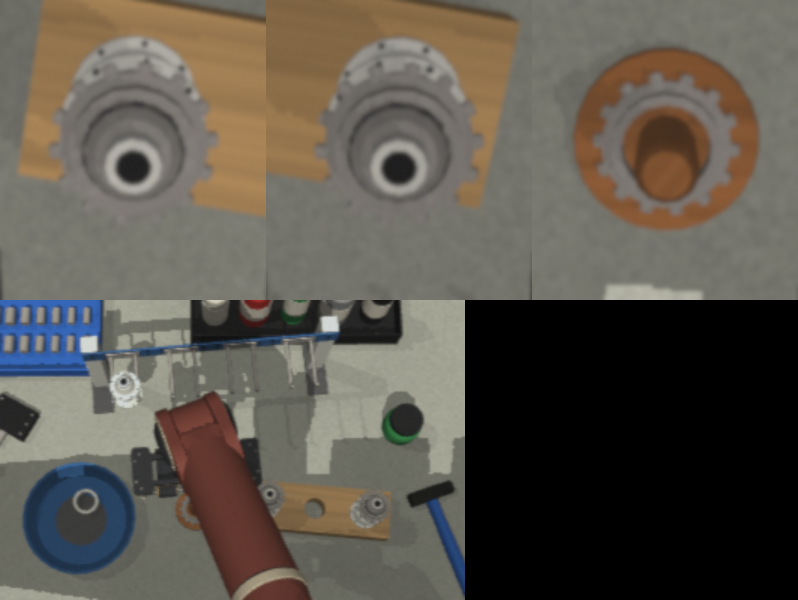

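Both hubs carry sprockets, concentric at about (133,165) and (398,165). The spare sprocket is on the spindle, the spare spacer is in the bowl at (86,501), and the front hub still hangs at (125,385).

```bash
python3 -c "
from plant import r
r.dwell(.5); print(r.close_job())"
```

```text
the job is handed in; nothing more can be done
None
```

Job handed in: both rear hubs stand in the block (holes 1 and 3), each with a spacer and a sprocket fully down; the front hub, the spare spacer and the spare sprocket are where they should be, though no verdict was returned.

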